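# Hang the meat mallet in its collar

### The arm

A 6-joint arm with a two-finger parallel gripper is mounted at the origin on the work surface. World frame = base frame: x ahead of the robot, y to its left, z up, the work surface at z = 0. Lengths are in m, angles in rad, forces in N, time in s.
With the tool pointing down it reaches from about 0.35 to 0.975 m from the base axis. Payload 4.9 kg.
Tool frame: the origin (TCP) lies between the finger pads; the fingertips stand manip.tip_extent ahead of it and the grasp point (between the pads) lies 11 mm behind it (manip.tip_extent is the distance from the TCP to the fingertips, in m); z points along the fingers, y is the line along which they close (so a half turn about z gives the same grasp; the last joint's range is limited). The gripper opens to 85 mm and grips with 20 to 120 N. Pads are 22 mm wide; open, the fingers measure 114 mm over their backs; the gripper's body (76 mm by 85 mm) begins 54 mm behind the grasp point. The pads swing forward as they close: fully open they stand 13 mm farther back than shut.
Start: joints at [1.002, 0.053, 1.613, -0, 1.476, -0.119], TCP at [0.272, 0.563, 0.239] pointing down, gripper open.
Joint ranges: [-3.01, 3.01], [-1.01, 2.22], [0.06, 2.58], [-1.02, 4.17], [0.09, 2.62], [-3.14, 3.14]. Speed limits (rad/s): [2.57, 2.57, 3.14, 3.14, 3.14, 3.14].

### API

Orientations are given as a unit quaternion [x, y, z, w].
In Python, from workcell import manip gives the robot as it stands. The module is installed in compiled form; this text tells all that it offers.
- The arm moves only by the tool servo_tool, never from a script. Its argument "plan" is a list of rows, each a list of 7 numbers: the shift along the tool's x, y, z in m, then the turn, a rotation vector about the tool's x, y, z in rad, then the opening, from -1 (shut) to 1 (fully open). A call has 1 to 5 rows; each row is the pose to reach, as a shift and turn from the pose commanded when the call began, along the tool's axes at that moment; what a row does not reach only later rows make up. A row lasts 1/8 s, in which the tool goes at most 62.5 mm and 10.7 degrees, less where a joint would pass 70% of its speed; a pose out of reach is approached as far as the arm can. A call with a gripper value outside its range is refused whole. The fingers move at their own pace and stop on an object; the grip force is fixed at half the most. Time passes only in rows, so rows that repeat a pose let the fingers close. It gives the time, the measured TCP pose, the force, the opening and the grip force at its end, in the units of the state.
- manip.sense(): the state, without advancing time (a new reading comes with each control period).
- manip.grab_frame(name): name is "scene" or "top" or "wrist"; returns a dict with "image" (400x640x3 uint8, red, green, blue), "depth" (400x640 float32, m along the optical axis (not along the pixel's ray), 0 where there is no reading), "vfov" (degrees; the focal length in pixels is half the picture's height over the tangent of half this angle, whatever the lens; pixels are square), "cx", "cy" (the principal point, pixels), "pose" (4x4, takes a point from camera to world coordinates); the wrist camera has in their place "mount" (4x4, takes a point from camera to tool coordinates, whose origin is the TCP and whose axes are the flange's). Camera axes: x right, y down, z forward; pixel columns grow to the right and rows downward; lengths in m; the calibration is good to about 2 mm. A picture is of the moment at which its call begins: read the wrist's pose just before it.
- manip.finish_job(): hands the job in; it is judged then, once.
Trained networks look in a picture, given as the dict that the camera call returned (one of the last four; its "shot" number tells which), for a name from the list of things; names that differ only in an ending like _2 or _b are one class to them, and where a whole thing is asked for, a point or a joint stands for the part that bears it (a point fixed in the world has none). Each returns a list of dicts, best first, with "score" (0 to 1); they miss things now and then, are a little off and sometimes report something else, mostly with a low value. They report only what shows in the picture. A call takes as long as a camera call.
- manip.recognise(name, picture): "position" ([x, y, z] in m, in world coordinates, good to about 4 mm: the middle of the surface that is visible of it).
The state is a dict: "time_s": time; "q": joint angles; "joint_vel": joint speeds; "effort": joint torques, N m; "tool_pos": TCP position; "orientation": TCP orientation; "contact_force": force on the tool from outside, world axes, zero at the start; "ft_torque": the same for the moment, N m; "finger_gap": finger opening in m; "finger_force": force on a finger pad.
Only numpy, scipy, OpenCV 4.12 (cv2) and the standard library are available. Lean on these libraries where they do the work, as an engineer would, in place of code of your own. Each camera call takes 0.05 s, during which the arm holds its last target. There are 200 camera calls.

### The job

Take the metal meat mallet off the drip rack and hang it in the red collar of its stand: handle first down through the hole, lowered by hand and not let fall, until the head rests flat on the collar, then let go. The hole is bored off-centre and the collar was put back any way round, so feel for it gently: never lean on the stand with more than about 30 N. Leave everything else where it is.

Things in the scene. Friction and masses are not known exactly. Their poses are not given: they have to be found in the camera images.
- mallet: Aluminium meat mallet, 0.3 to 0.55 kg, hanging handle down across the rack's bars in any of its 3 places. Head: box 76 (x, across the bars) x 40 (y, along them) x 48 mm high. Handle: round, 22 mm thick, 115 mm long, straight down from the head's middle, its last 3 mm tapering to 18 mm. Origin: on the handle's axis at the head's flat underside; z up, from handle to head. 60 mm free to its neighbours
- mallet_tip (a point): The free end of the mallet's handle, on its axis, 115 mm below the mallet's origin
- rack: Fixed drip rack: two round level bars along its y axis, 12 mm thick, 32 mm apart, their tops 130 mm above the table; base plate 130 x 440 mm. Origin: centre of its underside. Places for three tools, at the middle and 110 mm to either side
- stand: Fixed stand: dark base plate 150 x 130 mm, 8 mm thick, and two uprights at x = -52 and +52 mm carrying a level flat round red collar, 88 mm across, 12 mm thick, its top 125 mm above the table. Origin: centre of its underside, below the middle of the collar's disc. Free depth below the collar down to the base plate. Rigid: the collar does not turn or give
- collar_top (a point): Middle of the collar's disc, NOT of its hole, on its flat top, 125 mm above the table. The hole goes right through, upright, 25 mm in diameter, sharp-edged; its centre lies 7 mm from this point in a direction that differs each time and is not measured: it must be seen or felt for
- wood_mallet: the wooden mallet hanging on the rack (wooden box head 80 x 50 x 44 mm, pale handle 115 mm long); a bystander. Origin like the metal mallet's
- pounder: the white disc-headed pounder hanging on the rack (disc 72 mm across, 28 mm high, black handle 115 mm long); a bystander. Origin like the metal mallet's
- pitcher: clear pitcher, about 120 mm across with a side handle, 190 mm high; a bystander. Origin: centre of its underside
- pepper_mill: dark wooden pepper mill, 54 mm across, 140 mm high; a bystander. Origin: centre of its underside
- spice_jar: small jar with a red lid, 52 mm across, 85 mm high; a bystander. Origin: centre of its underside
- ramekin: white ramekin, 84 mm across, 45 mm high; a bystander. Origin: centre of its underside

How it is judged:
By the outcome, as a careful person would: the job done as asked, in the order asked, and still so for the second after the job is handed in, with the robot touching nothing.
It also fails if it takes over 72 s, if anything falls off the work surface, if the arm or the gripper's body presses on something with over 40 N, if the wrist force passes 120 N, or if a joint passes its speed limit or range.

## Working session

There is one attempt and no reset: what is moved stays moved. The work goes in short steps, Python scripts to look and compute and a tool call to move; the robot and the scene stay as the last step left them, time stands still between calls to the robot, and variables do not carry over. Pictures are saved under pics/ and viewed, at most 10 in all, crops included, and the job is handed in when it is done.

Besides the shell and the picture viewer there is one more tool, called after "Call:" by a JSON object that holds its "name" and its "arguments". servo_tool: Moves the arm, as the interface text tells. Its arguments: {"type":"object","properties":{"plan":{"type":"array"}},"required":["plan"]}

```bash
mkdir -p pics
cat > h.py <<'E'
import numpy as np, cv2
from workcell import manip
from scipy.spatial.transform import Rotation as R
def T(s):
    M=np.eye(4);M[:3,:3]=R.from_quat(s["orientation"]).as_matrix();M[:3,3]=s["tool_pos"];return M
def grab(n):
    s=manip.sense();f=manip.grab_frame(n)
    f["P"]=T(s)@f["mount"] if n=="wrist" else np.array(f["pose"]);return f
def cloud(f):
    h,w=f["depth"].shape;fl=h/2/np.tan(np.radians(f["vfov"])/2)
    v,u=np.mgrid[:h,:w];d=f["depth"]
    p=np.stack([(u-f["cx"])/fl*d,(v-f["cy"])/fl*d,d],-1)
    return p@f["P"][:3,:3].T+f["P"][:3,3]
def proj(f,p):
    fl=200/np.tan(np.radians(f["vfov"])/2)
    c=f["P"][:3,:3].T@(np.array(p)-f["P"][:3,3]);return f["cx"]+fl*c[0]/c[2],f["cy"]+fl*c[1]/c[2]
def save(f,n): cv2.imwrite(f"pics/{n}.png",cv2.cvtColor(f["image"],cv2.COLOR_RGB2BGR))
E
python3 - <<'E'
from h import *
print(manip.sense(),manip.tip_extent)
for n in("top","scene"):
    f=grab(n);save(f,n)
    for k in("mallet","rack","stand","wood_mallet","pounder","pitcher","pepper_mill","spice_jar","ramekin"):
        print(n,k,[(np.round(r["position"],3),round(r["score"],2),np.round(proj(f,r["position"]))) for r in manip.recognise(k,f)[:2]])
E
```

```text
{'time_s': 0.0, 'q': array([ 1.00199693e+00,  5.33579554e-02,  1.61427339e+00, -7.26572593e-06,
        1.47599641e+00, -1.19031405e-01]), 'joint_vel': array([-1.71802322e-03, -1.15951352e-03, -6.39365599e-04,  8.64050923e-04,
        1.21173953e-03,  1.62183280e-05]), 'effort': array([-2.45037845e-03, -3.93675935e+01, -3.70174456e+01, -2.86810337e-04,
        7.08468579e-03, -1.14544201e-05]), 'tool_pos': array([0.27141798, 0.56232648, 0.23807463]), 'orientation': array([ 2.22992828e-01,  9.74819554e-01, -9.59181747e-04, -3.39688228e-04]), 'contact_force': array([-0.81036495,  0.49192284, -0.42136048]), 'ft_torque': array([ 0.05767262, -0.00444728, -0.03489102]), 'finger_force': 0.0, 'finger_gap': 0.08562744172873579} 0.008
top mallet []
top rack [(array([0.48 , 0.146, 0.009]), 0.74, array([236., 244.])), (array([0.47 , 0.27 , 0.159]), 0.29, array([168., 248.]))]
top stand [(array([ 0.574, -0.233,  0.007]), 0.82, array([382., 207.]))]
top wood_mallet [(array([0.482, 0.162, 0.174]), 0.71, array([215., 242.]))]
top pounder [(array([0.472, 0.273, 0.16 ]), 0.95, array([167., 247.]))]
to
[... 584 characters left out ...]
wood_mallet [(array([0.493, 0.165, 0.17 ]), 0.71, array([430., 170.])), (array([ 0.611, -0.441,  0.024]), 0.64, array([186., 186.]))]
scene pounder [(array([0.478, 0.277, 0.155]), 0.72, array([479., 181.])), (array([ 0.592, -0.234,  0.014]), 0.37, array([261., 201.]))]
scene pitcher [(array([ 0.714, -0.015,  0.122]), 0.57, array([327., 241.])), (array([0.478, 0.271, 0.157]), 0.39, array([476., 179.]))]
scene pepper_mill [(array([ 0.766, -0.193,  0.091]), 0.75, array([246., 247.]))]
scene spice_jar [(array([0.728, 0.191, 0.073]), 0.59, array([416., 281.]))]
scene ramekin [(array([ 0.613, -0.441,  0.023]), 0.7, array([186., 186.])), (array([ 0.767, -0.192,  0.09 ]), 0.68, array([246., 247.]))]
```

View pics/top.png

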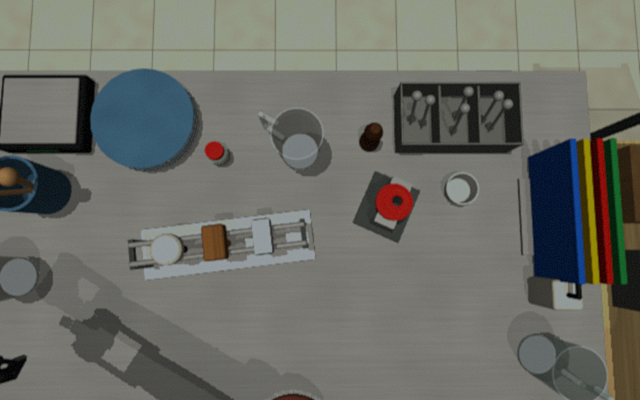

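Run:
```python
from h import *
f=grab("top");p=cloud(f);im=f["image"].astype(int)
ok=f["depth"]>0
# red collar
m=ok&(im[...,0]>110)&(im[...,1]<80)&(im[...,2]<80)&(abs(p[...,2]-.125)<.012)&(p[...,1]<0)
q=p[m];print("collar",len(q),q.mean(0),q.min(0),q.max(0)); 
(c,r)=cv2.minEnclosingCircle(q[:,:2].astype(np.float32));print(c,r)
# mallet top
for z0,y0,y1 in((.178,0,.11),(.174,.11,.215)):
    m=ok&(abs(p[...,2]-z0)<.008)&(p[...,1]>y0)&(p[...,1]<y1)&(abs(p[...,0]-.5)<.1)
    q=p[m];print(len(q),q.mean(0) if len(q) else 0, cv2.minAreaRect(q[:,:2].astype(np.float32)) if len(q)>4 else 0)
```

```text
collar 965 [ 0.57527189 -0.24303499  0.12438501] [ 0.53428907 -0.28655465  0.11677705] [ 0.61741009 -0.20096346  0.13027722]
(0.5760082006454468, -0.24405919015407562) 0.04351801052689552
639 [0.4955153  0.06008804 0.17736016] ((0.49570247530937195, 0.060451969504356384), (0.07868896424770355, 0.04004743695259094), 6.5178303718566895)
806 [0.48274804 0.16686932 0.17300385] ((0.48279449343681335, 0.1682485044002533), (0.07960574328899384, 0.05052102357149124), 6.829740524291992)
```

```bash
cat >> h.py <<'E'
def plan(pos,yaw_y=None):
    """shift & rotvec in tool frame from the present pose to pos, tool straight down, tool y at yaw_y deg"""
    s=manip.sense();M=T(s)
    print("now",np.round(s["tool_pos"],4),"t",s["time_s"])
    d=M[:3,:3].T@(np.array(pos)-M[:3,3]);print("shift",np.round(d,4),"norm",np.linalg.norm(d))
    if yaw_y is not None:
        a=np.radians(yaw_y);y=np.array([np.cos(a),np.sin(a),0]);z=np.array([0,0,-1.]);x=np.cross(y,z)
        print("rot",np.round(R.from_matrix(M[:3,:3].T@np.stack([x,y,z],1)).as_rotvec(),4))
E
python3 - <<'E'
from h import *
f=grab("wrist");print(np.round(f["mount"],3),f["vfov"])
plan([.4957,.0602,.30],96.6)
E
```

```text
[[ 0.    -0.948 -0.319  0.082]
 [ 1.    -0.     0.001 -0.001]
 [-0.001 -0.319  0.948 -0.135]
 [ 0.     0.     0.     1.   ]] 62.69865841575617
now [0.2717 0.5628 0.2393] t 1.1
shift [-0.4202 -0.3552 -0.0607] norm 0.5535983527642709
rot [-0.    -0.    -0.565]
```

Call:
{"name": "servo_tool", "arguments": {"plan": [[-0.04,-0.035,-0.06,0,0,-0.11],[-0.085,-0.07,-0.06,0,0,-0.23],[-0.127,-0.106,-0.06,0,0,-0.34],[-0.17,-0.142,-0.06,0,0,-0.45],[-0.21,-0.178,-0.06,0,0,-0.565]]}}

```text
invalid input at $.plan[0]: expected 7 numbers
```

Run:
```python
from h import *
plan([.4957,.0602,.30],96.6)
```

```text
now [0.2717 0.5628 0.2393] t 1.1
shift [-0.4202 -0.3552 -0.0607] norm 0.5535983527642709
rot [-0.    -0.    -0.565]
```

Call:
{"name": "servo_tool", "arguments": {"plan": [[-0.04,-0.035,-0.06,0,0,-0.11,1],[-0.085,-0.07,-0.06,0,0,-0.23,1],[-0.127,-0.106,-0.06,0,0,-0.34,1],[-0.17,-0.142,-0.06,0,0,-0.45,1],[-0.21,-0.178,-0.06,0,0,-0.565,1]]}}

```text
time_s: 1.72
tool_pos: [0.384, 0.3095, 0.2996]
orientation: [-0.059, 0.998, 0.0, 0.0]
contact_force: [1.0, 0.4, 0.8]
finger_gap: 0.0855
finger_force: 0.0
```

Run:
```python
from h import *
plan([.4957,.0602,.30],96.6)
```

```text
now [0.384  0.3095 0.2996] t 1.725
shift [-0.0814 -0.2608 -0.0004] norm 0.27318925030991553
rot [0.0002 0.0009 0.0038]
```

Call:
{"name": "servo_tool", "arguments": {"plan": [[-0.016,-0.052,0,0,0,0,1],[-0.032,-0.104,0,0,0,0,1],[-0.048,-0.156,0,0,0,0,1],[-0.064,-0.208,0,0,0,0,1],[-0.081,-0.26,0,0,0,0,1]]}}

```text
time_s: 2.35
tool_pos: [0.4943, 0.0605, 0.2996]
orientation: [-0.058, 0.998, 0.0, 0.0]
contact_force: [0.5, 0.2, 0.4]
finger_gap: 0.0856
finger_force: 0.0
```

Run:
```python
from h import *
f=grab("wrist");save(f,"w1");p=cloud(f);M=T(manip.sense())
ok=f["depth"]>0
m=(ok&(abs(p[...,2]-.178)<.007)&(p[...,1]<.112)&(p[...,1]>0)&(abs(p[...,0]-.5)<.06)).astype(np.uint8)
n,l,st,ce=cv2.connectedComponentsWithStats(m);i=1+st[1:,4].argmax();q=p[l==i]
print(len(q),q[:,2].mean(),cv2.minAreaRect(q[:,:2].astype(np.float32)))
c=cv2.minAreaRect(q[:,:2].astype(np.float32))[0]
plan([c[0],c[1],.145],96.6)
```

```text
4294 0.1780076707876696 ((0.4944553077220917, 0.05998096615076065), (0.07688457518815994, 0.04003853350877762), 6.789567947387695)
now [0.4962 0.0553 0.2993] t 2.4
shift [0.0014 0.0056 0.1543] norm 0.1544072672632069
rot [-0.0049  0.0012 -0.0057]
```

View pics/w1.png

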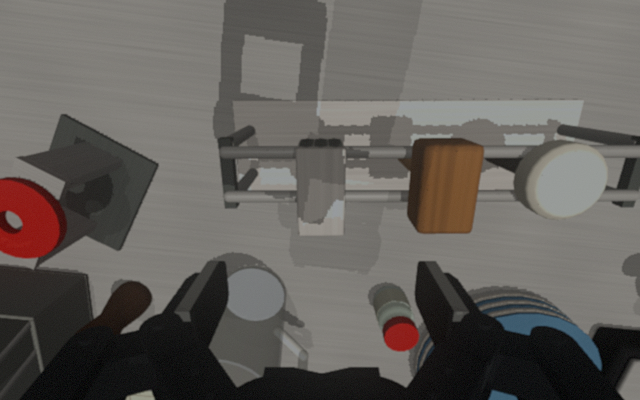

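Call:
{"name": "servo_tool", "arguments": {"plan": [[0,0.005,0.05,0,0,-0.005,1],[0,0.005,0.08,0,0,-0.005,1],[0,0.005,0.08,0,0,-0.005,1],[0,0.005,0.08,0,0,-0.005,1]]}}

```text
time_s: 2.9
tool_pos: [0.4939, 0.0674, 0.221]
orientation: [-0.06, 0.998, -0.0, 0.001]
contact_force: [0.1, 0.1, 0.5]
finger_gap: 0.0853
finger_force: 0.0
```

```bash
cat > ml.py <<'E'
from h import *
f=grab("wrist");p=cloud(f);ok=f["depth"]>0
m=(ok&(abs(p[...,2]-.178)<.007)&(p[...,1]<.112)&(p[...,1]>0)&(abs(p[...,0]-.5)<.06)).astype(np.uint8)
n,l,st,ce=cv2.connectedComponentsWithStats(m);i=1+st[1:,4].argmax();q=p[l==i]
r=cv2.minAreaRect(q[:,:2].astype(np.float32));print(len(q),q[:,2].mean(),r)
plan([*r[0],.147],96.7)
E
python3 ml.py
```

```text
7943 0.17798653965091954 ((0.4946307837963104, 0.05977547913789749), (0.07747060805559158, 0.0401928536593914), 6.976923942565918)
now [0.4943 0.0674 0.2216] t 2.95
shift [ 0.0008 -0.0076  0.0746] norm 0.07498012933676158
rot [-0.0005  0.0034  0.0035]
```

Call:
{"name": "servo_tool", "arguments": {"plan": [[0.001,-0.0075,0,0,0.003,0.003,1],[0.001,-0.0075,0.04,0,0.003,0.003,1],[0.001,-0.0075,0.074,0,0.003,0.003,1],[0.001,-0.0075,0.074,0,0.003,0.003,1],[0.001,-0.0075,0.074,0,0.003,0.003,1]]}}

```text
time_s: 3.58
tool_pos: [0.4943, 0.0594, 0.1473]
orientation: [-0.059, 0.998, -0.0, -0.0]
contact_force: [0.6, 0.2, 0.8]
finger_gap: 0.0857
finger_force: 0.0
```

Run:
```python
from h import *
f=grab("wrist");save(f,"w2");s=manip.sense();print(s["contact_force"]);plan([.4946,.0598,.147],96.8)
```

```text
[-0.42468097  0.01186248  0.37552828]
now [0.4946 0.0595 0.1478] t 3.625
shift [-0.      0.0003  0.0008] norm 0.000842316987114909
rot [-0.0006  0.0008 -0.0016]
```

View pics/w2.png

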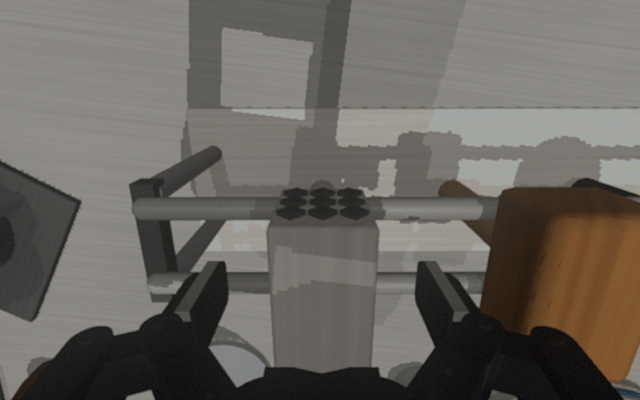

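The head (322,290) lies centred between the two pads (at 210 and 435), with both fingers clear of the wooden mallet. Closing now.

Call:
{"name": "servo_tool", "arguments": {"plan": [[0,0,0,0,0,0,-1],[0,0,0,0,0,0,-1],[0,0,0,0,0,0,-1],[0,0,0,0,0,0,-1],[0,0,0,0,0,0,-1]]}}

```text
time_s: 4.25
tool_pos: [0.4936, 0.0597, 0.1461]
orientation: [-0.059, 0.998, -0.0, -0.001]
contact_force: [-0.4, 1.1, 5.2]
finger_gap: 0.0394
finger_force: 60.9
```

Call:
{"name": "servo_tool", "arguments": {"plan": [[0,0,0,0,0,0,-1],[0,0,-0.005,0,0,0,-1],[0,0,-0.01,0,0,0,-1],[0,0,-0.01,0,0,0,-1]]}}

```text
time_s: 4.75
tool_pos: [0.4929, 0.0596, 0.155]
orientation: [-0.059, 0.998, -0.0, -0.002]
contact_force: [0.9, -0.6, -4.0]
finger_gap: 0.039
finger_force: 60.6
```

Call:
{"name": "servo_tool", "arguments": {"plan": [[0,0,-0.03,0,0,0,-1],[0,0,-0.07,0,0,0,-1],[0,0,-0.11,0,0,0,-1],[0,0,-0.15,0,0,0,-1],[0,0,-0.18,0,0,0,-1]]}}

```text
time_s: 5.38
tool_pos: [0.4938, 0.0597, 0.3369]
orientation: [-0.059, 0.998, -0.0, -0.001]
contact_force: [0.3, 0.4, -4.1]
finger_gap: 0.0389
finger_force: 61.1
```

Run:
```python
from h import *
plan([.56,-.13,.335],96.8)
```

```text
now [0.4938 0.0597 0.3369] t 5.375
shift [-0.0436 -0.1961  0.0018] norm 0.20094054889261947
rot [-0.0003 -0.0019 -0.0015]
```

Call:
{"name": "servo_tool", "arguments": {"plan": [[-0.01,-0.045,0,0,0,0,-1],[-0.022,-0.095,0,0,0,0,-1],[-0.033,-0.145,0,0,0,0,-1],[-0.044,-0.195,0,0,0,0,-1]]}}

```text
time_s: 5.88
tool_pos: [0.5604, -0.1303, 0.3344]
orientation: [-0.059, 0.998, 0.0, -0.002]
contact_force: [0.5, 0.1, -3.7]
finger_gap: 0.0394
finger_force: 61.8
```

Call:
{"name": "servo_tool", "arguments": {"plan": [[0,0,0,0,0,0,-1],[0,0,0,0,0,0,-1],[0,0,0,0,0,0,-1]]}}

```text
time_s: 6.25
tool_pos: [0.56, -0.1277, 0.3351]
orientation: [-0.059, 0.998, 0.0, -0.002]
contact_force: [-0.1, -0.5, -3.7]
finger_gap: 0.0391
finger_force: 62.4
```

```bash
cat > hole.py <<'E'
from h import *
def hole(name,png=None):
    f=grab(name);p=cloud(f);im=f["image"].astype(int)
    if png: save(f,png)
    fl=200/np.tan(np.radians(f["vfov"])/2);Rm=f["P"][:3,:3];o=f["P"][:3,3]
    red=((im[...,0]>1.8*im[...,1])&(im[...,0]>1.8*im[...,2])&(im[...,0]>50)&(np.linalg.norm(p[...,:2]-[.575,-.243],axis=-1)<.07)&(abs(p[...,2]-.125)<.006)).astype(np.uint8)
    cs,h=cv2.findContours(red,cv2.RETR_CCOMP,cv2.CHAIN_APPROX_NONE)
    def pts(c):
        c=c[:,0].astype(float);r=np.c_[(c-[f["cx"],f["cy"]])/fl,np.ones(len(c))]@Rm.T
        return (o+r*((.125-o[2])/r[:,2])[:,None])[:,:2].astype(np.float32)
    def fit(P):
        A=np.c_[2*P,np.ones(len(P))];s=np.linalg.lstsq(A,(P**2).sum(1),rcond=None)[0];return s[:2],np.sqrt(s[2]+s[:2]@s[:2])
    print("tool",np.round(manip.sense()["tool_pos"],4),"meanz",p[red>0][:,2].mean())
    i=max(range(len(cs)),key=lambda k:len(cs[k]));print(name,"disc",fit(pts(cs[i])),cs[i].min((0,1)),cs[i].max((0,1)))
    for k in range(len(cs)):
        if h[0][k][3]>=0 and len(cs[k])>15:print("hole",fit(pts(cs[k])),len(cs[k]),cs[k].mean((0,1)))
if __name__=="__main__":
    import sys
    hole("wrist",sys.argv[1]);hole("top");hole("scene")
E
python3 hole.py w3
```

```text
tool [ 0.56   -0.1276  0.3353] meanz 0.12494891455868185
wrist disc (array([ 0.5758771 , -0.24332132]), np.float64(0.043169907380061906)) [172 130] [253 208]
hole (array([ 0.57852612, -0.24945897]), np.float64(0.012148912446493805)) 65 [206.98461538 171.96923077]
tool [ 0.5601 -0.1277  0.3354] meanz 0.12427996802316979
top disc (array([ 0.54650726, -0.21446677]), np.float64(0.004086974683097199)) [380 212] [384 216]
tool [ 0.5601 -0.1278  0.3354] meanz 0.12463604980222877
scene disc (array([ 0.57855964, -0.24243284]), np.float64(0.04258899579022429)) [237 157] [272 185]
hole (array([ 0.58089413, -0.24919566]), np.float64(0.013026962919877514)) 27 [251.33333333 170.22222222]
```

View pics/w3.png

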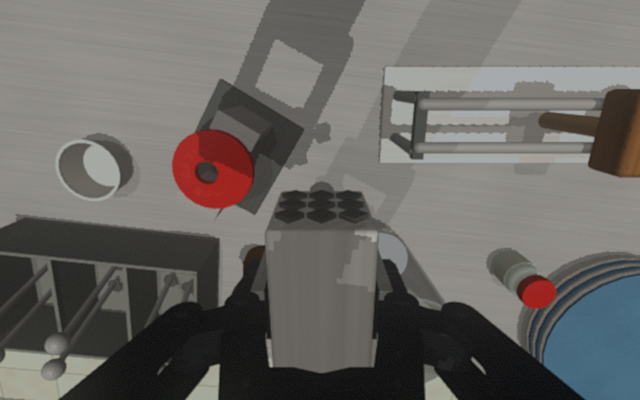

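```bash
cat > inhand.py <<'E'
from h import *
f=grab("wrist");M=T(manip.sense());p=cloud(f);t=(p-M[:3,3])@M[:3,:3]
ok=(f["depth"]>0)&(abs(t[...,0])<.06)&(abs(t[...,1])<.03)
top=ok&(abs(t[...,2]+.031)<.008)
v,u=np.nonzero(top);print(len(v),u.min(),u.max(),v.min(),v.max())
q=t[top];A=np.c_[q[:,:2],np.ones(len(q))];c=np.linalg.lstsq(A,q[:,2],rcond=None)[0]
q=q[abs(A@c-q[:,2])<.002];A=np.c_[q[:,:2],np.ones(len(q))];c=np.linalg.lstsq(A,q[:,2],rcond=None)[0]
print("plane slopes,z",c);print("x range",np.percentile(q[:,0],[.3,1,99,99.7]),"y",np.percentile(q[:,1],[.5,1,99,99.5]))
print(cv2.minAreaRect(q[:,:2].astype(np.float32)))
b=ok&(abs(t[...,1])<.012)&(abs(t[...,0]+.039)<.008)&(t[...,2]>-.025)&(t[...,2]<.015)
q=t[b];print("front face",len(q),np.polyfit(q[:,2],q[:,0],1) if len(q)>9 else 0)
s=manip.sense();print(s["contact_force"],s["ft_torque"]); print("toolz",M[:3,2])
plan([.5783,-.2499,.30],96.8)
E
python3 inhand.py
```

```text
17357 235 408 215 372
plane slopes,z [ 0.00783804 -0.00164961 -0.03179431]
x range [-0.02511031 -0.0237318   0.03596332  0.03621218] y [-0.02275728 -0.02140458  0.02127963  0.02230629]
((0.004819925874471664, 7.656030356884003e-05), (0.06379391998052597, 0.05922194570302963), 0.09780574589967728)
front face 0 0
[-0.57188313 -0.41947285 -3.56415381] [0.03848153 0.0297918  0.05232861]
toolz [-2.52049201e-03 -4.88949485e-04 -9.99996704e-01]
now [ 0.5601 -0.1279  0.3354] t 6.45
shift [-0.0037 -0.1232  0.0354] norm 0.12829072991571094
rot [-0.0002 -0.0026 -0.0002]
```

Call:
{"name": "servo_tool", "arguments": {"plan": [[0,-0.04,0,0,0,0,-1],[-0.002,-0.08,0,0,0,0,-1],[-0.002,-0.123,0.03,0,0,0,-1],[-0.002,-0.123,0.06,0,0,0,-1],[-0.002,-0.123,0.06,0,0,0,-1]]}}

```text
time_s: 7.08
tool_pos: [0.5749, -0.2499, 0.2714]
orientation: [-0.058, 0.998, 0.002, -0.004]
contact_force: [0.1, 0.4, -3.1]
finger_gap: 0.0396
finger_force: 62.9
```

Call:
{"name": "servo_tool", "arguments": {"plan": [[0,0,0,0,0,0,-1],[0,0,0,0,0,0,-1]]}}

```text
time_s: 7.32
tool_pos: [0.5773, -0.2505, 0.2778]
orientation: [-0.059, 0.998, -0.001, 0.0]
contact_force: [-0.0, -0.6, -2.3]
finger_gap: 0.0392
finger_force: 63.0
```

Run:
```python
from h import *
f=grab("scene")
im=cv2.resize(f["image"][110:210,200:310],None,fx=5,fy=5,interpolation=cv2.INTER_CUBIC);cv2.imwrite("pics/s2.png",im[...,::-1])
print(f["P"][:3,3],proj(f,[.578,-.2499,.125]),manip.sense()["contact_force"])
plan([.5768,-.2499,.26],96.8)
```

```text
[1.17002528 0.12143628 0.98160259] (np.float64(251.54811771141104), np.float64(169.19461038999293)) [ 0.33730217 -0.37285974 -4.67939185]
now [ 0.5772 -0.2506  0.2776] t 7.375
shift [0.0003 0.0008 0.0176] norm 0.017573114418776077
rot [-0.0022 -0.0001 -0.0007]
```

View pics/s2.png

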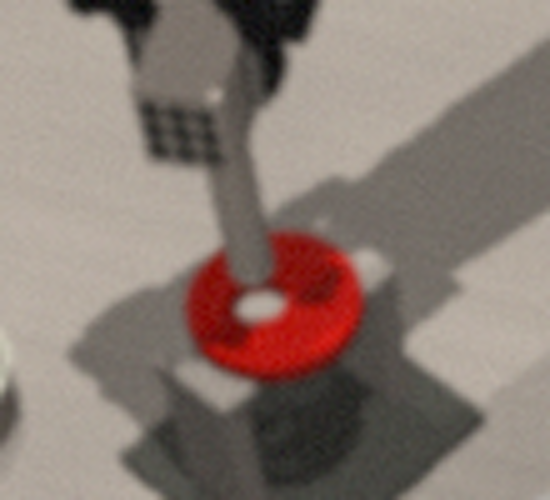

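Call:
{"name": "servo_tool", "arguments": {"plan": [[0,0.0006,0.008,0,0,0,-1],[0,0.0006,0.015,0,0,0,-1],[0,0.0006,0.018,0,0,0,-1],[0,0.0006,0.018,0,0,0,-1]]}}

```text
time_s: 7.88
tool_pos: [0.576, -0.2501, 0.2564]
orientation: [-0.059, 0.998, 0.0, -0.002]
contact_force: [-0.2, 0.0, -3.7]
finger_gap: 0.0395
finger_force: 63.0
```

Call:
{"name": "servo_tool", "arguments": {"plan": [[0,0,0.001,0,0,0,-1],[0,0,0.002,0,0,0,-1],[0,0,0.003,0,0,0,-1],[0,0,0.003,0,0,0,-1]]}}

```text
time_s: 8.38
tool_pos: [0.5762, -0.2501, 0.2541]
orientation: [-0.059, 0.998, -0.0, -0.002]
contact_force: [0.9, 0.3, -3.5]
finger_gap: 0.0395
finger_force: 63.0
```

Call:
{"name": "servo_tool", "arguments": {"plan": [[0,0,0.001,0,0,0,-1],[0,0,0.002,0,0,0,-1],[0,0,0.002,0,0,0,-1]]}}

```text
time_s: 8.75
tool_pos: [0.5763, -0.2501, 0.2521]
orientation: [-0.059, 0.998, -0.0, -0.001]
contact_force: [-0.4, -0.4, -3.4]
finger_gap: 0.0393
finger_force: 63.0
```

Call:
{"name": "servo_tool", "arguments": {"plan": [[0,0,0.001,0,0,0,-1],[0,0,0.002,0,0,0,-1],[0,0,0.003,0,0,0,-1],[0,0,0.003,0,0,0,-1]]}}

```text
time_s: 9.25
tool_pos: [0.5762, -0.2502, 0.2491]
orientation: [-0.059, 0.998, -0.0, -0.001]
contact_force: [0.7, 0.9, -3.6]
finger_gap: 0.0394
finger_force: 63.0
```

Call:
{"name": "servo_tool", "arguments": {"plan": [[0,0,0.002,0,0,0,-1],[0,0,0.003,0,0,0,-1],[0,0,0.004,0,0,0,-1],[0,0,0.004,0,0,0,-1]]}}

```text
time_s: 9.75
tool_pos: [0.5763, -0.2502, 0.245]
orientation: [-0.059, 0.998, -0.0, -0.001]
contact_force: [0.2, -0.8, -3.4]
finger_gap: 0.0396
finger_force: 63.0
```

Run:
```python
from h import *
f=grab("scene")
im=cv2.resize(f["image"][110:210,200:310],None,fx=5,fy=5,interpolation=cv2.INTER_CUBIC);cv2.imwrite("pics/s3.png",im[...,::-1])
s=manip.sense();print(s["contact_force"],s["ft_torque"])
```

```text
[ 1.01026718 -0.93848807 -3.81154698] [-0.08140736 -0.15798485  0.01392013]
```

View pics/s3.png

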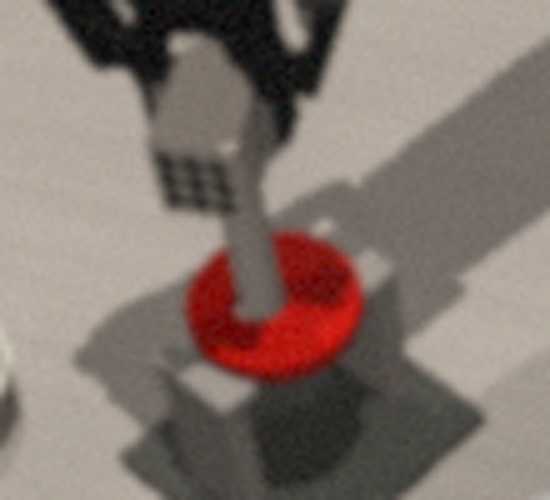

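The handle is in the hole, its end out of sight at (260,300), and there is no contact force. I'll keep lowering.

Call:
{"name": "servo_tool", "arguments": {"plan": [[0,0,0.004,0,0,0,-1],[0,0,0.009,0,0,0,-1],[0,0,0.014,0,0,0,-1],[0,0,0.019,0,0,0,-1],[0,0,0.02,0,0,0,-1]]}}

```text
time_s: 10.42
tool_pos: [0.5762, -0.2502, 0.2247]
orientation: [-0.059, 0.998, -0.0, -0.002]
contact_force: [0.7, -0.3, -3.5]
finger_gap: 0.0392
finger_force: 63.2
```

Call:
{"name": "servo_tool", "arguments": {"plan": [[0,0,0.005,0,0,0,-1],[0,0,0.01,0,0,0,-1],[0,0,0.015,0,0,0,-1],[0,0,0.02,0,0,0,-1],[0,0,0.025,0,0,0,-1]]}}

```text
time_s: 11.05
tool_pos: [0.5761, -0.2502, 0.1999]
orientation: [-0.059, 0.998, -0.0, -0.001]
contact_force: [1.1, -0.6, -2.9]
finger_gap: 0.0395
finger_force: 63.2
```

Call:
{"name": "servo_tool", "arguments": {"plan": [[0,0,0.005,0,0,0,-1],[0,0,0.01,0,0,0,-1],[0,0,0.015,0,0,0,-1],[0,0,0.02,0,0,0,-1],[0,0,0.025,0,0,0,-1]]}}

```text
time_s: 11.68
tool_pos: [0.5761, -0.2502, 0.1749]
orientation: [-0.059, 0.998, -0.0, -0.001]
contact_force: [1.8, -0.1, -2.2]
finger_gap: 0.0395
finger_force: 63.2
```

Call:
{"name": "servo_tool", "arguments": {"plan": [[0,0,0.005,0,0,0,-1],[0,0,0.01,0,0,0,-1],[0,0,0.015,0,0,0,-1],[0,0,0.02,0,0,0,-1],[0,0,0.025,0,0,0,-1]]}}

```text
time_s: 12.3
tool_pos: [0.576, -0.2503, 0.15]
orientation: [-0.059, 0.998, -0.0, -0.001]
contact_force: [1.6, -1.2, -2.7]
finger_gap: 0.0395
finger_force: 63.2
```

Call:
{"name": "servo_tool", "arguments": {"plan": [[0,0,0.002,0,0,0,-1],[0,0,0.004,0,0,0,-1],[0,0,0.006,0,0,0,-1],[0,0,0.0065,0,0,0,-1]]}}

```text
time_s: 12.8
tool_pos: [0.576, -0.2502, 0.1437]
orientation: [-0.059, 0.998, -0.0, -0.001]
contact_force: [1.9, -1.3, -2.3]
finger_gap: 0.0391
finger_force: 63.1
```

Call:
{"name": "servo_tool", "arguments": {"plan": [[0,0,0.001,0,0,0,-1],[0,0,0.0015,0,0,0,-1],[0,0,0.0015,0,0,0,-1]]}}

```text
time_s: 13.18
tool_pos: [0.576, -0.2503, 0.1422]
orientation: [-0.059, 0.998, -0.0, -0.001]
contact_force: [2.3, -0.6, -2.9]
finger_gap: 0.0394
finger_force: 63.2
```

Call:
{"name": "servo_tool", "arguments": {"plan": [[0,0,0.0005,0,0,0,-1],[0,0,0.0008,0,0,0,-1],[0,0,0.0008,0,0,0,-1]]}}

```text
time_s: 13.55
tool_pos: [0.576, -0.2502, 0.1414]
orientation: [-0.059, 0.998, -0.0, -0.001]
contact_force: [3.1, -2.1, -2.4]
finger_gap: 0.0392
finger_force: 63.2
```

Call:
{"name": "servo_tool", "arguments": {"plan": [[0,0,0.0004,0,0,0,-1],[0,0,0.0006,0,0,0,-1],[0,0,0.0006,0,0,0,-1]]}}

```text
time_s: 13.92
tool_pos: [0.576, -0.2503, 0.1413]
orientation: [-0.059, 0.998, -0.0, -0.001]
contact_force: [-0.3, -1.6, 1.5]
finger_gap: 0.0391
finger_force: 63.4
```

Call:
{"name": "servo_tool", "arguments": {"plan": [[0,0,0.0002,0,0,0,-1],[0,0,0.0003,0,0,0,-1],[0,0,0.0003,0,0,0,-1]]}}

```text
time_s: 14.3
tool_pos: [0.576, -0.2503, 0.1412]
orientation: [-0.059, 0.998, -0.0, -0.001]
contact_force: [-1.0, 0.4, 5.7]
finger_gap: 0.0395
finger_force: 63.9
```

```bash
python3 inhand.py
```

```text
17347 236 408 215 372
plane slopes,z [ 0.00880021 -0.001333   -0.03184994]
x range [-0.02513265 -0.02372648  0.03593835  0.03624192] y [-0.02271078 -0.02152973  0.02112277  0.0222611 ]
((0.0048193298280239105, -0.0001194532960653305), (0.05832112580537796, 0.06352666020393372), 89.72642517089844)
front face 0 0
[-0.53131704  0.76642159  4.7815243 ] [0.04206002 0.1767423  0.04714889]
toolz [-2.68121163e-03 -5.73243504e-04 -9.99996241e-01]
now [ 0.576  -0.2503  0.1412] t 14.35
shift [-1.900e-03  1.000e-04 -1.588e-01] norm 0.15878461816851316
rot [-0.0003 -0.0027 -0.0015]
```

Call:
{"name": "servo_tool", "arguments": {"plan": [[0,0,0,0,0,0,0.3],[0,0,0,0,0,0,0.6],[0,0,0,0,0,0,1],[0,0,0,0,0,0,1],[0,0,0,0,0,0,1]]}}

```text
time_s: 14.98
tool_pos: [0.5758, -0.2501, 0.1404]
orientation: [-0.059, 0.998, -0.0, -0.002]
contact_force: [0.6, 0.6, 0.1]
finger_gap: 0.0857
finger_force: 0.0
```

Call:
{"name": "servo_tool", "arguments": {"plan": [[0,0,-0.02,0,0,0,1],[0,0,-0.05,0,0,0,1],[0,0,-0.09,0,0,0,1],[0,0,-0.13,0,0,0,1],[0,0,-0.13,0,0,0,1]]}}

```text
time_s: 15.6
tool_pos: [0.5784, -0.2513, 0.2777]
orientation: [-0.059, 0.998, -0.003, 0.003]
contact_force: [-1.0, -0.5, -0.8]
finger_gap: 0.0856
finger_force: 0.0
```

Run:
```python
from h import *
f=grab("wrist");save(f,"w9");p=cloud(f)
m=(f["depth"]>0)&(abs(p[...,2]-.173)<.01)&(np.linalg.norm(p[...,:2]-[.577,-.25],axis=-1)<.05)
q=p[m];A=np.c_[q[:,:2]-q[:,:2].mean(0),np.ones(len(q))];print("top plane",np.linalg.lstsq(A,q[:,2],rcond=None)[0],cv2.minAreaRect(q[:,:2].astype(np.float32)))
print(manip.sense()["contact_force"],manip.sense()["time_s"])
```

```text
top plane [0.01864083 0.00378643 0.17286206] ((0.5768338441848755, -0.25012850761413574), (0.07768534868955612, 0.039988886564970016), 6.796427249908447)
[ 0.22284482  0.26795735 -0.75328005] 15.65
```

View pics/w9.png

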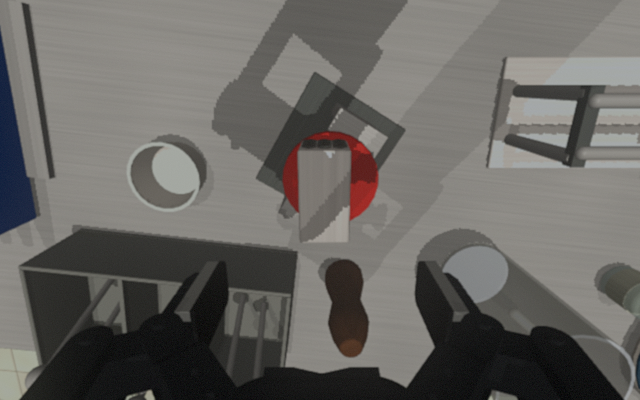

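The picture shows the head at (325,195) lying on the collar. Its top measures 0.173 m, which is what a flat rest should give, and the gripper is clear.

```bash
python3 -c "
from workcell import manip
print(manip.finish_job())"
```

```text
the job is handed in; nothing more can be done
None
```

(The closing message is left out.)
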